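# Clamp an optical post in the V-block jig

## Task

Take the steel optical post from its black rest and lay it lengthwise in the two V saddles of the blue jig. Press it gently but firmly home against the brass-faced end stop, then push the red handle of the toggle clamp all the way down over center so that the pad holds the post there, without forcing the handle hard against its stop. Leave everything else where it is and let go.

Things in the scene. Friction and masses are not known exactly. Their poses are not given: they have to be found in the camera images.
- post_center (a point): Centre of the loose steel post, a plain cylinder 12.6 mm in diameter, 75 mm long, about 50 g; local z runs along it, either end may face the stop. It starts level, 20 mm above the bench, in a low black rest: two V ridges 60 mm apart and 6 mm thick on a plate 4 mm thick; between the ridges, fingers fit on both sides.
- jig: Fixed blue jig; origin on the bench, local x along it towards the saddles, z up. Base plate 8 mm thick, x from -42 to 126 mm, 64 mm wide. The clamp stands on packing shims of unknown thickness: its handle hinge (axis along y, at x = -29.7 mm) is 46 to 54 mm above the bench. The raised clamp arm stands over the origin, up to 140 mm high, its pad reaching out to about x = 40 mm.
- nest (a point): Where the centre of the post is when it lies in the saddles, home against the stop: x = 79.5 mm of the jig, 34 mm above the bench, axes as the jig's (post along x). Two aluminium 45-degree V saddles, 10 mm thick, at x = -29.5 and +26.5 mm from here, 31 mm wide at their tops 44 mm above the bench; fingers fit between them. The post's outer end is then at x = +37.5 mm.
- end_stop: Rigid end stop, a block 26 mm wide, top 42 mm above the bench; origin on the bench under its brass face, which looks along the jig's x towards the saddles (x = 42 mm of the jig). Find it by touch: about 5 N against it are enough, more than 25 N too many.
- clamp_handle (a joint): Angle (rad) of the clamp's handle: 0 = home, pointing level along the jig's -x, on a rigid stop; about 1.05 = open, swung up. Its round red grip, 17 mm thick, lies 40 to 110 mm from the hinge, its centre line 2 mm above the hinge when home. Stiff, stays where left. With a post in place resistance grows below 0.6 to some 4 to 8 N at mid-grip near 0.35; dead centre 0.06; over 35 N is too much.
- clamp_pad: Black rubber pad under the tip of the clamp arm, 15 mm in diameter; origin at the centre of its underside. It comes down on the post at x = 62 mm of the jig and presses it, sprung, with 15 to 45 N when the handle is home. The pad does not let the handle snap home by itself: push it to its stop.
- post: The same post as point post_center; this origin is at one end of it, on its axis.
- lens: Bystander: lens in a round black mount on a small foot, 26 x 40 x 79 mm, origin under its foot.
- tape: Bystander: amber tape roll lying flat, 92 mm across, 19 mm high, origin under its centre.

How it is judged:
By the outcome, as a careful person would: the job done as asked, in the order asked, and still so for the second after the job is handed in, with the robot touching nothing.
It also fails if it takes over 67 s, if anything falls off the work surface, if the arm or the gripper's body presses on something with over 40 N, if the wrist force passes 120 N, or if a joint passes its speed limit or range.

## Robot

A 7-joint arm with a two-finger parallel gripper is mounted at the origin on a cart in front of the work surface, level with it; the furniture and walls round the work are solid. World frame = base frame: x ahead of the robot, y to its left, z up, the work surface at z = 0. Lengths are in m, angles in rad, forces in N, time in s.
With the tool pointing down it reaches from about 0.425 to 0.95 m from the base axis. Payload 4.7 kg.
Tool frame: the origin (TCP) lies where the fingers leave the gripper's body, on its centre line; the fingertips stand 70 mm ahead of it and the grasp point (between the pads) lies 51 mm ahead of it (arm.tcp_to_grasp is the z of the grasp point in the tool frame, in m); z points along the fingers, y is the line along which they close (so a half turn about z gives the same grasp; the last joint's range is limited). The gripper opens to 87 mm and grips with 3 to 60 N. Pads are 19 mm wide; open, the fingers measure 117 mm over their backs; the gripper's body (75 mm by 190 mm) begins 51 mm behind the grasp point.
Start: joints at [1.267, 0.469, -0.049, 1.532, 0.024, 1.141, -0.082], TCP at [0.183, -0.65, 0.292] pointing down, gripper open.
Joint ranges: [-2.59, 2.59], [-0.33, 1.99], [-1.39, 1.29], [0.1, 2.45], [-1.04, 4.18], [0.21, 1.99], [-2.66, 2.66]. Speed limits (rad/s): [2.57, 2.57, 3.14, 3.14, 3.14, 3.14, 3.14].

## Interface

Orientations are given as [roll, pitch, yaw] about the fixed x, y, z axes, in that order (R = Rz(yaw) Ry(pitch) Rx(roll)).
In Python, from station import telemetry, optics, order, arm gives the robot as it stands.
- The arm moves only by the tool apply_moves, never from a script. Its argument "deltas" is a list of rows, each an object with "slide": the shift along the tool's x, y, z in cm, a list of three; "yaw": the turn about the tool's z in rad; "grip": the opening, from 0 (shut) to 1 (fully open). A call has 1 to 5 rows; each row shifts and turns the commanded pose from where the row before left it, along the tool's axes as they then stand; what a row does not reach is not made up. A row lasts 1/8 s, in which the tool goes at most 62.5 mm and 10.7 degrees, less where a joint would pass 70% of its speed; a pose out of reach is approached as far as the arm can. A call with a gripper value outside its range is refused whole. The fingers move at their own pace and stop on an object; "force" is the grip in N (left out, the last holds). Time passes only in rows, so rows that do not move let the fingers close. It gives the time, the measured TCP pose, the force, the opening and the grip force at its end, in the units of the state.
- telemetry.read_state(): the state, without advancing time (a new reading comes with each control period).
- optics.camera(name): name is "scene" or "top" or "wrist"; returns the picture (480x640x3 uint8, red, green, blue); there is no depth.
- optics.calibration(name): a dict with "K" (3x3 intrinsics, pixels), "xyz" and "orientation" of the camera in the world; the wrist camera has in their place "mount" (4x4, takes a point from camera to tool coordinates, whose origin is the TCP and whose axes are the flange's). Camera axes: x right, y up, looking along -z (the intrinsics and any distortion apply to the point x, -y, -z); pixel columns grow to the right and rows downward; lengths in m; the calibration is good to about 2 mm. The wrist camera is an equidistant fisheye: a pixel r from the principal point sees the ray r / f radians off the axis. A picture is of the moment at which its call begins: read the wrist's pose just before it. calibration takes no time and is no camera call.
- order.finish_job(): hands the job in; it is judged then, once.
The state is a dict: "t": time; "joint_pos": joint angles; "joint_velocities": joint speeds; "effort": joint torques, N m; "position": TCP position; "orientation": TCP orientation; "wrist_force": force on the tool from outside, world axes, zero at the start; "torque": the same for the moment, N m; "gripper_width": finger opening in m; "finger_force": force on a finger pad.
Only numpy, scipy, OpenCV 4.12 (cv2) and the standard library are available. Lean on these libraries where they do the work, as an engineer would, in place of code of your own. Each camera call takes 0.05 s, during which the arm holds its last target. There are 200 camera calls.

## Working session

There is one attempt and no reset: what is moved stays moved. The work goes in short steps, Python scripts to look and compute and a tool call to move; the robot and the scene stay as the last step left them, time stands still between calls to the robot, and variables do not carry over. Pictures are saved under pics/ and viewed, at most 10 in all, crops included, and the job is handed in when it is done.

Besides the shell and the picture viewer there is one more tool, called after "Call:" as name(argument=value, ...), one argument or row to a line, values as JSON. apply_moves: Moves the arm, as the interface text tells. Its arguments: {"type":"object","properties":{"deltas":{"type":"array"},"force":{"type":"number"}},"required":["deltas"]}

```bash
mkdir -p pics; ls; python3 - <<'E'
from station import telemetry, optics, arm
import cv2
s=telemetry.read_state(); print({k:s[k] for k in ('t','position','orientation','gripper_width','wrist_force')})
for n in ('scene','top','wrist'):
    print(n,optics.calibration(n))
    cv2.imwrite(f'pics/{n}0.png',optics.camera(n)[:,:,::-1])
E
```

```text
pics
{'t': 0.0, 'position': array([ 0.18306031, -0.64922599,  0.29120947]), 'orientation': array([-3.13966878e+00,  5.74726286e-05,  2.74820116e-01]), 'gripper_width': 0.08756881233858155, 'wrist_force': array([-0.46336699, -0.08813881,  0.1128446 ])}
scene {'K': array([[445.41163353,   0.        , 323.52011542],
       [  0.        , 445.41163353, 234.55852107],
       [  0.        ,   0.        ,   1.        ]]), 'xyz': array([0.11652698, 0.23258992, 0.68580597]), 'orientation': array([ 0.75527908,  0.00372742, -2.16427855])}
top {'K': array([[492.16482614,   0.        , 315.21881589],
       [  0.        , 492.16482614, 235.25939058],
       [  0.        ,   0.        ,   1.        ]]), 'xyz': array([ 0.45062718, -0.11129106,  0.96028065]), 'orientation': array([ 0.17473298,  0.0051203 , -1.56692229])}
wrist {'K': array([[371.64829954,   0.        , 316.8663241 ],
       [  0.        , 371.64829954, 240.12635823],
       [  0.        ,   0.        ,   1.        ]]), 'mount': array([[ 4.28106006e-04,  9.67389895e-01,  2.53291545e-01,
         6.73839328e-02],
       [ 9.99999480e-01, -1.79753004e-04, -1.00364402e-03,
         4.74636218e-05],
       [-9.25385163e-04,  2.53291843e-01, -9.67389470e-01,
        -9.28145983e-02],
       [ 0.00000000e+00,  0.00000000e+00,  0.00000000e+00,
         1.00000000e+00]])}
```

View pics/top0.png

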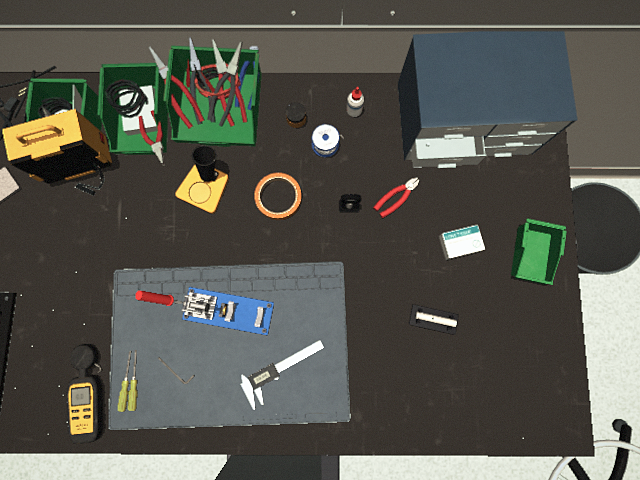

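View pics/scene0.png

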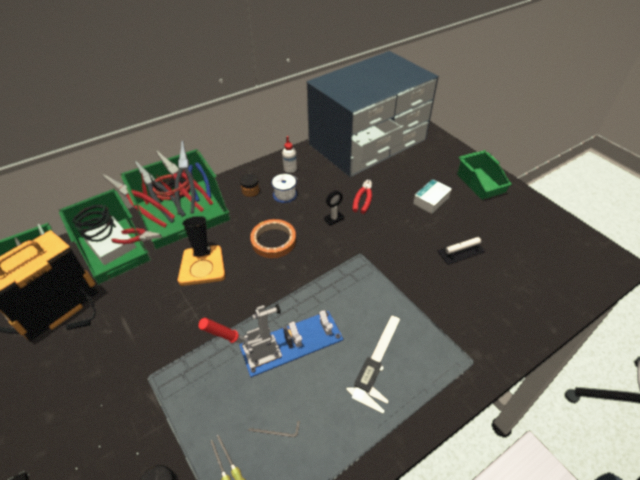

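The top view shows the post at about (436,319) in its rest, the jig's blue base from (184,290) to (272,334), and the red handle at (155,297), raised. The tape is at (277,195) and the lens at (350,203). The scene view agrees.

```bash
cat > h.py <<'E'
import numpy as np, cv2
from scipy.spatial.transform import Rotation as R
from station import telemetry, optics, arm
def cam(n):
    """picture, K, R(cam->world), origin, fisheye"""
    s=telemetry.read_state(); im=optics.camera(n); c=optics.calibration(n)
    if n=='wrist':
        M=np.array(c['mount']); Rt=R.from_euler('xyz',s['orientation']).as_matrix()
        return im,(c['K'],Rt@M[:3,:3],np.array(s['position'])+Rt@M[:3,3],True)
    return im,(c['K'],R.from_euler('xyz',c['orientation']).as_matrix(),np.array(c['xyz']),False)
def ray(C,uv):
    K,Rm,o,f=C; x=(uv[0]-K[0,2])/K[0,0]; y=(uv[1]-K[1,2])/K[1,1]
    if f:
        r=np.hypot(x,y); k=np.tan(r)/r if r>1e-9 else 1; x*=k;y*=k
    return Rm@np.array([x,-y,-1.])
def at_z(C,uv,z):
    d=ray(C,uv); return C[2]+d*(z-C[2][2])/d[2]
def proj(C,P):
    K,Rm,o,f=C; p=Rm.T@(np.asarray(P)-o); x,y=p[0]/-p[2],-p[1]/-p[2]
    if f:
        r=np.hypot(x,y); k=np.arctan(r)/r if r>1e-9 else 1; x*=k;y*=k
    return np.array([K[0,0]*x+K[0,2],K[1,1]*y+K[1,2]])
def blobs(mask,amin=30):
    n,l,st,ce=cv2.connectedComponentsWithStats(mask.astype(np.uint8))
    return [(st[i],cv2.minAreaRect(np.argwhere(l==i)[:,::-1].astype(np.float32))) for i in range(1,n) if st[i][4]>=amin]
E
python3 - <<'E'
from h import *
im,C=cam('top')
a=im.astype(int)
m=(a.min(2)>140); m[:290]=0; m[350:]=0; m[:,:400]=0; m[:,480:]=0
for s,r in blobs(m): 
    print('post',s,r); b=cv2.boxPoints(r); print([at_z(C,p,.022).round(4) for p in b])
m=(a[:,:,2]>a[:,:,0]+60)&(a[:,:,2]>120); m[:260]=0;m[360:]=0;m[:,:150]=0;m[:,300:]=0
m=cv2.morphologyEx(m.astype(np.uint8),cv2.MORPH_CLOSE,np.ones((15,15)))
for s,r in blobs(m,200): 
    print('jig',s,r); b=cv2.boxPoints(r); print([at_z(C,p,.008).round(4) for p in b])
m=(a[:,:,0]>a[:,:,1]+90); m[:260]=0;m[360:]=0;m[:,:120]=0;m[:,190:]=0
for s,r in blobs(m): 
    print('red',s,r); b=cv2.boxPoints(r); print([at_z(C,p,.1).round(4) for p in b])
E
```

```text
post [416 312  41  15 253] ((436.0754089355469, 319.1514587402344), (40.998565673828125, 6.234317779541016), 12.200469970703125)
[array([ 0.4592, -0.2946,  0.022 ]), array([ 0.4706, -0.2974,  0.022 ]), array([ 0.4548, -0.372 ,  0.022 ]), array([ 0.4435, -0.369 ,  0.022 ])]
jig [ 182  287   92   48 2241] ((227.57553100585938, 310.5909118652344), (87.3092041015625, 33.540897369384766), 10.459909439086914)
[array([0.4552, 0.1488, 0.008 ]), array([0.5181, 0.1403, 0.008 ]), array([ 0.4883, -0.0263,  0.008 ]), array([ 0.4262, -0.0159,  0.008 ])]
red [136 291  38  15 331] ((154.36578369140625, 297.9060363769531), (37.772918701171875, 10.331680297851562), 8.426969528198242)
[array([0.4869, 0.2066, 0.1   ]), array([0.5046, 0.2051, 0.1   ]), array([0.4952, 0.1393, 0.1   ]), array([0.4776, 0.141 , 0.1   ])]
```

Call:
apply_moves(
  deltas=[
    {"slide": [4.4,-2.9,0],"yaw": 0,"grip": 1},
    {"slide": [4.4,-2.9,0],"yaw": 0,"grip": 1},
    {"slide": [4.4,-2.9,0],"yaw": 0,"grip": 1},
    {"slide": [4.4,-2.9,0],"yaw": 0,"grip": 1},
    {"slide": [4.4,-2.9,0],"yaw": 0,"grip": 1},
  ],
)

```text
t: 0.82
position: [0.3565, -0.4489, 0.2923]
orientation: [3.141, -0.0, 0.275]
wrist_force: [0.5, 0.3, -0.8]
gripper_width: 0.0866
finger_force: 0.0
```

Call:
apply_moves(
  deltas=[
    {"slide": [4.3,-2.8,0],"yaw": 0,"grip": 1},
    {"slide": [4.3,-2.8,0],"yaw": 0,"grip": 1},
    {"slide": [4.3,-2.8,0],"yaw": 0,"grip": 1},
    {"slide": [0,0,2],"yaw": -0.18,"grip": 1},
    {"slide": [0,0,2],"yaw": -0.18,"grip": 1},
  ],
)

```text
t: 1.45
position: [0.4576, -0.3337, 0.2519]
orientation: [3.141, -0.0, 0.643]
wrist_force: [-0.5, -0.1, -0.3]
gripper_width: 0.087
finger_force: 0.0
```

Call:
apply_moves(
  deltas=[
    {"slide": [0,0,2],"yaw": -0.18,"grip": 1},
    {"slide": [0,0,2],"yaw": -0.18,"grip": 1},
    {"slide": [0,0,0],"yaw": -0.18,"grip": 1},
    {"slide": [0,0,0],"yaw": -0.18,"grip": 1},
    {"slide": [0,0,0],"yaw": 0,"grip": 1},
  ],
)

```text
t: 2.08
position: [0.4568, -0.3347, 0.212]
orientation: [-3.141, -0.0, 1.352]
wrist_force: [-0.9, -0.1, -0.3]
gripper_width: 0.0868
finger_force: 0.0
```

```bash
python3 - <<'E'
from h import *
im,C=cam('wrist'); cv2.imwrite('pics/w1.png',im[:,:,::-1])
s=telemetry.read_state(); print(s['position'],s['orientation'])
print('expected',proj(C,[.457,-.333,.026]),proj(C,[.465,-.296,.026]),proj(C,[.449,-.3705,.026]))
E
```

```text
[ 0.45681385 -0.33471659  0.21213989] [-3.14150594e+00 -2.30350637e-04  1.35133019e+00]
expected [318.3155827  231.76569356] [318.1017147  182.81382873] [318.635403   278.40827026]
```

View pics/w1.png

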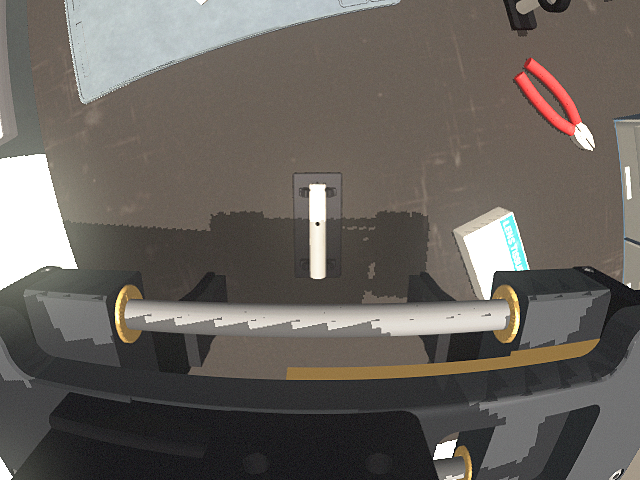

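The wrist view shows the post from (318,183) to (317.5,278), within about 1 pixel of the prediction and between the finger lines. I'll descend and grip it 5 mm outboard of centre.

Call:
apply_moves(
  deltas=[
    {"slide": [-0.28,0,4],"yaw": 0,"grip": 1},
    {"slide": [0,0,4],"yaw": 0,"grip": 0.8},
    {"slide": [0,0,3],"yaw": 0,"grip": 0.6},
    {"slide": [0,0,2.4],"yaw": 0,"grip": 0.5},
    {"slide": [0,0,0],"yaw": 0,"grip": 0.4},
  ],
)

```text
t: 2.75
position: [0.4554, -0.3367, 0.0767]
orientation: [-3.138, -0.001, 1.353]
wrist_force: [-0.4, -0.0, 0.3]
gripper_width: 0.0548
finger_force: 0.0
```

Call:
apply_moves(
  deltas=[
    {"slide": [0,0,0],"yaw": 0,"grip": 0},
    {"slide": [0,0,0],"yaw": 0,"grip": 0},
    {"slide": [0,0,0],"yaw": 0,"grip": 0},
    {"slide": [0,0,0],"yaw": 0,"grip": 0},
    {"slide": [0,0,0],"yaw": 0,"grip": 0},
  ],
  force=20,
)

```text
t: 3.38
position: [0.4565, -0.3375, 0.0786]
orientation: [3.141, 0.0, 1.355]
wrist_force: [-1.1, 0.1, 2.5]
gripper_width: 0.0123
finger_force: 20.0
```

Call:
apply_moves(
  deltas=[
    {"slide": [0,0,-2],"yaw": 0,"grip": 0},
    {"slide": [0,0,-4],"yaw": 0,"grip": 0},
    {"slide": [0,0,-5],"yaw": 0,"grip": 0},
    {"slide": [3,-0.6,-4.5],"yaw": 0,"grip": 0},
    {"slide": [5,-1,0],"yaw": 0,"grip": 0},
  ],
)

```text
t: 4.0
position: [0.4597, -0.2571, 0.2369]
orientation: [3.133, 0.003, 1.351]
wrist_force: [1.0, 0.9, -1.2]
gripper_width: 0.0118
finger_force: 20.0
```

Call:
apply_moves(
  deltas=[
    {"slide": [5,-1,0],"yaw": 0,"grip": 0},
    {"slide": [5,-1,0],"yaw": 0,"grip": 0},
    {"slide": [5,-1,0],"yaw": 0,"grip": 0},
    {"slide": [5,-1,0],"yaw": -0.04,"grip": 0},
    {"slide": [4,-1,0],"yaw": 0,"grip": 0},
  ],
)

```text
t: 4.62
position: [0.4585, -0.0085, 0.2333]
orientation: [3.141, -0.0, 1.396]
wrist_force: [0.4, 0.3, -0.6]
gripper_width: 0.0118
finger_force: 20.0
```

Call:
apply_moves(
  deltas=[
    {"slide": [0,0,0],"yaw": 0,"grip": 0},
    {"slide": [0,0,0],"yaw": 0,"grip": 0},
  ],
)

```text
t: 4.88
position: [0.4587, -0.0113, 0.2331]
orientation: [-3.141, 0.001, 1.394]
wrist_force: [0.8, 0.4, -1.4]
gripper_width: 0.0117
finger_force: 20.0
```

```bash
python3 - <<'E'
from h import *
im,C=cam('wrist'); cv2.imwrite('pics/w2.png',im[:,:,::-1])
s=telemetry.read_state(); print(s['t'],s['position'],s['orientation'],s['wrist_force'],s['gripper_width'])
a=np.radians(-100.1); u=np.array([np.cos(a),np.sin(a),0]); v=np.array([-u[1],u[0],0]); o=np.array([.4793,.1033,0])
J=lambda x,y,z:proj(C,o+x*u/1e3+y*v/1e3+[0,0,z/1e3]).round(1)
for n,p in dict(c1=(126,32,8),c2=(126,-32,8),stopT1=(42,13,42),stopT2=(42,-13,42),sA1=(106+5,15.5,44),sA2=(111,-15.5,44),sB1=(45,15.5,44),sB2=(45,-15.5,44)).items(): print(n,J(*p))
E
```

```text
4.925 [ 0.45876673 -0.01179862  0.23308345] [-3.14136161e+00  6.52172830e-04  1.39311688e+00] [ 0.27553143 -0.95746505 -1.04804726] 0.012090874861343241
c1 [354.7 233.7]
c2 [282.3 233.7]
stopT1 [336.1 136.4]
stopT2 [301.6 136.4]
sA1 [338.7 225.9]
sA2 [298.9 225.9]
sB1 [339.5 140.4]
sB2 [298.2 140.3]
```

View pics/w2.png

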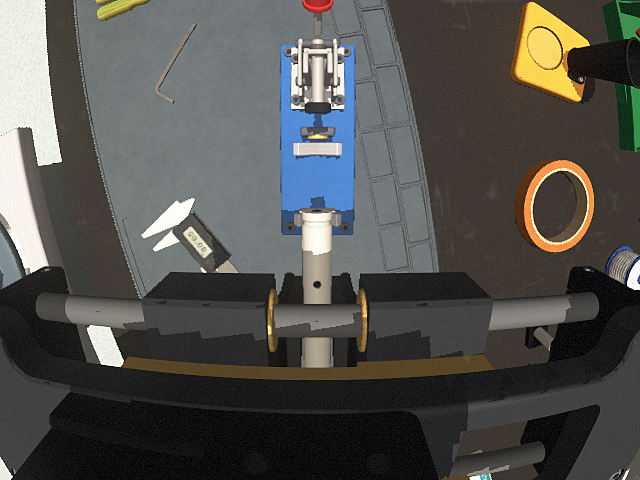

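The wrist view shows the blue base's near corners at (281,234) and (355,235), about 1 px from the prediction. The inner saddle is centred near (317.5,147), and the post is gripped straight with its front end at about (317,213). I'll check the grasp offset and compute the descent.

```bash
python3 - <<'E'
from h import *
s=telemetry.read_state(); c=optics.calibration('wrist'); M=np.array(c['mount'])
p=np.array(s['position']); Rt=R.from_euler('xyz',s['orientation']).as_matrix()
C=(c['K'],Rt@M[:3,:3],p+Rt@M[:3,3],True)
for d in (38,40,42.5,45): print(d,proj(C,p+Rt@[d/1e3,0,.058]),proj(C,p+Rt@[d/1e3,0,.052]))
im=cv2.imread('pics/w2.png'); print(im[196:262:2,317].tolist()); print(im[300:304,285:350:4].sum(2).tolist()[0])
a=np.radians(-100.1); u=np.array([np.cos(a),np.sin(a),0]); o=np.array([.4793,.1033,0])
t=o+u*.0885+[0,0,.034+.058]; print('target',t,'tool delta cm',Rt.T@(t-p)*100, 'hole', proj(C,p+Rt@[.005,0,.052]))
E
```

```text
38 [320.22990383 218.25978141] [320.3747757  221.22908894]
40 [320.24127395 213.51077106] [320.38725521 216.29850695]
42.5 [320.25505176 207.54248829] [320.40236904 210.09931827]
45 [320.26833072 201.54122786] [320.41692458 203.86306036]
[[201, 132, 78], [116, 82, 58], [121, 83, 57], [120, 81, 57], [119, 79, 56], [122, 81, 54], [88, 97, 104], [41, 33, 30], [104, 111, 118], [255, 255, 255], [249, 254, 252], [248, 253, 252], [248, 255, 253], [213, 231, 242], [255, 255, 253], [230, 245, 251], [241, 251, 251], [248, 253, 252], [248, 253, 252], [247, 253, 252], [248, 253, 252], [248, 253, 252], [248, 253, 252], [248, 253, 252], [247, 253, 252], [247, 253, 252], [249, 254, 252], [248, 253, 252], [248, 254, 253], [255, 255, 255], [151, 172, 186], [152, 169, 186], [154, 172, 187]]
[111, 90, 96, 94, 103, 417, 448, 485, 502, 469, 442, 376, 101, 110, 100, 84, 69]
target [0.46378004 0.01617147 0.092     ] tool delta cm [2.85078271e+00 2.33777469e-03 1.41064889e+01] hole [320.12916172 297.71985852]
```

Call:
apply_moves(
  deltas=[
    {"slide": [2.85,0,2],"yaw": 0,"grip": 0},
    {"slide": [0,0,4],"yaw": 0,"grip": 0},
    {"slide": [0,0,4],"yaw": 0,"grip": 0},
    {"slide": [0,0,2],"yaw": 0,"grip": 0},
    {"slide": [0,0,0],"yaw": 0,"grip": 0},
  ],
)

```text
t: 5.55
position: [0.463, 0.016, 0.1118]
orientation: [-3.138, 0.001, 1.393]
wrist_force: [-0.3, -0.4, 0.0]
gripper_width: 0.0124
finger_force: 20.0
```

Call:
apply_moves(
  deltas=[
    {"slide": [0,0,0.5],"yaw": 0,"grip": 0},
    {"slide": [0,0,0.5],"yaw": 0,"grip": 0},
    {"slide": [0,0,0.5],"yaw": 0,"grip": 0},
    {"slide": [0,0,0.2],"yaw": 0,"grip": 0},
    {"slide": [0,0,0],"yaw": 0,"grip": 0},
  ],
)

```text
t: 6.18
position: [0.4638, 0.0174, 0.0962]
orientation: [3.142, 0.0, 1.395]
wrist_force: [0.1, -0.2, -0.2]
gripper_width: 0.0119
finger_force: 20.0
```

Call:
apply_moves(
  deltas=[
    {"slide": [0,0,0.15],"yaw": 0,"grip": 0},
    {"slide": [0,0,0.1],"yaw": 0,"grip": 0},
    {"slide": [0,0,0],"yaw": 0,"grip": 0},
  ],
)

```text
t: 6.55
position: [0.4638, 0.0174, 0.0937]
orientation: [-3.142, 0.0, 1.395]
wrist_force: [0.3, 0.0, 0.0]
gripper_width: 0.0123
finger_force: 20.0
```

Call:
apply_moves(
  deltas=[
    {"slide": [0,0,0.1],"yaw": 0,"grip": 0},
    {"slide": [0,0,0],"yaw": 0,"grip": 0},
  ],
)

```text
t: 6.8
position: [0.464, 0.0174, 0.0928]
orientation: [3.141, -0.0, 1.395]
wrist_force: [1.1, 0.5, 0.4]
gripper_width: 0.0118
finger_force: 20.0
```

Call:
apply_moves(
  deltas=[
    {"slide": [0,0,0.05],"yaw": 0,"grip": 0},
    {"slide": [0,0,0],"yaw": 0,"grip": 0},
  ],
)

```text
t: 7.05
position: [0.4641, 0.0175, 0.0926]
orientation: [3.141, 0.0, 1.395]
wrist_force: [-0.8, -0.4, 4.2]
gripper_width: 0.0117
finger_force: 20.0
```

Seated, with 4 N upward. Now I'll slide the post towards the stop.

Call:
apply_moves(
  deltas=[
    {"slide": [0.1,0,0],"yaw": 0,"grip": 0},
    {"slide": [0.1,0,0],"yaw": 0,"grip": 0},
    {"slide": [0,0,0],"yaw": 0,"grip": 0},
  ],
)

```text
t: 7.42
position: [0.4642, 0.0178, 0.0925]
orientation: [-3.142, 0.003, 1.394]
wrist_force: [-0.4, -4.4, 5.9]
gripper_width: 0.012
finger_force: 20.0
```

Call:
apply_moves(
  deltas=[
    {"slide": [0.07,0,0],"yaw": 0,"grip": 0},
    {"slide": [0,0,0],"yaw": 0,"grip": 0},
  ],
)

```text
t: 7.68
position: [0.4643, 0.0181, 0.0925]
orientation: [-3.141, 0.003, 1.393]
wrist_force: [0.2, -5.0, 6.4]
gripper_width: 0.0119
finger_force: 20.0
```

```bash
python3 - <<'E'
from h import *
im,C=cam('wrist')
w=im[0:300,200:440,::-1]; im2,C2=cam('scene'); sc=im2[290:390,210:370,::-1]
a=cv2.resize(w,None,fx=2,fy=2,interpolation=cv2.INTER_CUBIC); b=cv2.resize(sc,(320,200),interpolation=cv2.INTER_CUBIC)
o=np.zeros((600,800,3),np.uint8); o[:600,:480]=a; o[:200,480:800]=b; cv2.imwrite('pics/c3.png',o)
E
```

```text
(no output)
```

View pics/c3.png

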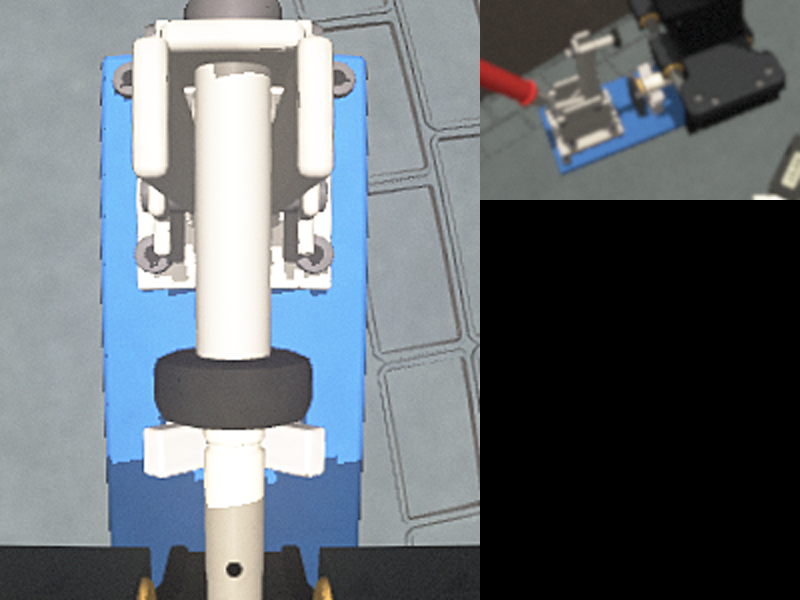

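The wrist crop shows the post lying in the inner saddle, with its end at about (316,216) under the black pad. The stop face is hidden. I'll compare the post end with the saddle edge numerically.

```bash
python3 - <<'E'
from h import *
im,C=cam('wrist'); im2,C2=cam('scene'); s=telemetry.read_state(); p=np.array(s['position'])
print(p,s['wrist_force'])
w=cv2.resize(im[200:250,260:370,::-1],None,fx=7,fy=7,interpolation=cv2.INTER_CUBIC)
sc=cv2.resize(im2[310:345,260:330,::-1],(500,250),interpolation=cv2.INTER_CUBIC)
o=np.zeros((600,770,3),np.uint8); o[:350]=w; o[350:,:500]=sc; cv2.imwrite('pics/c4.png',o)
a=np.radians(-100.1); u=np.array([np.cos(a),np.sin(a),0]); v=np.array([-u[1],u[0],0]); b=np.array([.4793,.1033,0])
J=lambda x,y,z:((proj(C,b+x*u/1e3+y*v/1e3+[0,0,z/1e3])-[260,200])*7).round(0)
for q in [(45,15,44),(55,15,44),(45,0,40.3),(42,0,40.3),(42,6,34),(55,0,40.3)]: print(q,J(*q))
E
```

```text
[0.46428936 0.01812762 0.09249047] [-0.79060927 -4.84580158  7.31005614]
(45, 15, 44) [690.  98.]
(55, 15, 44) [686. 273.]
(45, 0, 40.3) [419.  85.]
(42, 0, 40.3) [419.  33.]
(42, 6, 34) [520.  15.]
(55, 0, 40.3) [419. 256.]
```

View pics/c4.png

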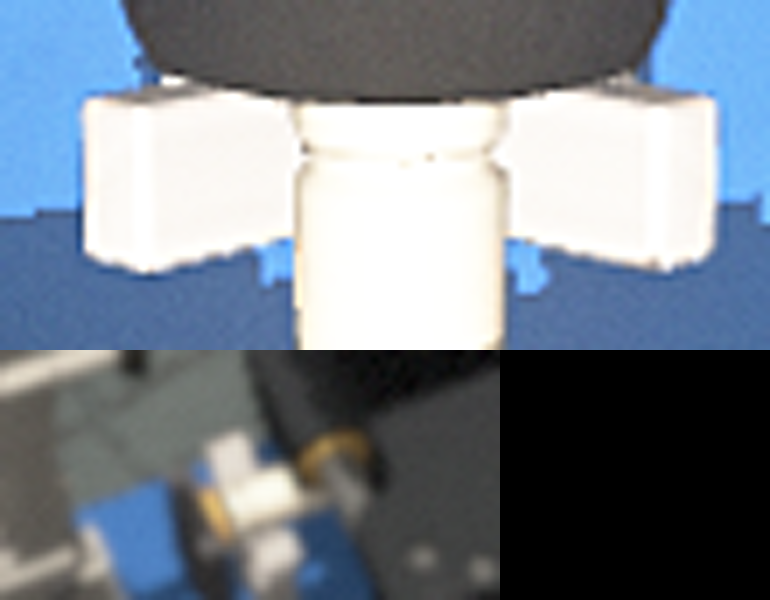

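The post is still about 3 mm short of the stop, and the 5 N looks like saddle friction from the downward load. I'll ease off vertically and continue.

Call:
apply_moves(
  deltas=[
    {"slide": [0,0,-0.06],"yaw": 0,"grip": 0},
    {"slide": [0,0,0],"yaw": 0,"grip": 0},
  ],
)

```text
t: 8.12
position: [0.4644, 0.0202, 0.0928]
orientation: [3.141, -0.0, 1.395]
wrist_force: [0.5, 0.2, 0.1]
gripper_width: 0.0116
finger_force: 20.0
```

Call:
apply_moves(
  deltas=[
    {"slide": [0.05,0,0],"yaw": 0,"grip": 0},
    {"slide": [0,0,0],"yaw": 0,"grip": 0},
  ],
)

```text
t: 8.38
position: [0.4645, 0.0203, 0.0928]
orientation: [3.141, 0.0, 1.395]
wrist_force: [1.6, -2.4, 1.3]
gripper_width: 0.0124
finger_force: 20.0
```

Call:
apply_moves(
  deltas=[
    {"slide": [0.05,0,-0.02],"yaw": 0,"grip": 0},
    {"slide": [0,0,0],"yaw": 0,"grip": 0},
  ],
)

```text
t: 8.62
position: [0.4644, 0.0204, 0.0929]
orientation: [-3.141, 0.001, 1.394]
wrist_force: [2.1, -4.1, -0.4]
gripper_width: 0.0116
finger_force: 20.0
```

Call:
apply_moves(
  deltas=[
    {"slide": [0.05,0,0],"yaw": 0,"grip": 0},
    {"slide": [0,0,0],"yaw": 0,"grip": 0},
  ],
)

```text
t: 8.88
position: [0.4644, 0.0205, 0.0929]
orientation: [-3.141, 0.002, 1.394]
wrist_force: [1.3, -5.6, -0.3]
gripper_width: 0.0118
finger_force: 20.0
```

Force now builds with no vertical load, so the post is at the stop. I'll press slightly more, settle it down and release.

Call:
apply_moves(
  deltas=[
    {"slide": [0.05,0,0.05],"yaw": 0,"grip": 0},
    {"slide": [0,0,0],"yaw": 0,"grip": 0},
    {"slide": [0,0,0],"yaw": 0,"grip": 0},
  ],
)

```text
t: 9.25
position: [0.4645, 0.0205, 0.0927]
orientation: [-3.141, 0.003, 1.394]
wrist_force: [0.5, -6.1, 3.4]
gripper_width: 0.0119
finger_force: 20.0
```

Call:
apply_moves(
  deltas=[
    {"slide": [0,0,0],"yaw": 0,"grip": 0.22},
    {"slide": [0,0,0],"yaw": 0,"grip": 0.28},
    {"slide": [0,0,0],"yaw": 0,"grip": 0.28},
  ],
)

```text
t: 9.62
position: [0.4644, 0.0228, 0.0925]
orientation: [-3.141, -0.001, 1.396]
wrist_force: [-0.4, -0.6, 0.8]
gripper_width: 0.0232
finger_force: 0.0
```

```bash
python3 - <<'E'
from h import *
im,C=cam('wrist'); s=telemetry.read_state()
print(s['position'],s['wrist_force'],s['gripper_width'])
w=cv2.resize(im[200:310,240:400,::-1],None,fx=5,fy=5,interpolation=cv2.INTER_CUBIC); cv2.imwrite('pics/c5.png',w)
E
```

```text
[0.46446608 0.02266123 0.09245727] [-0.04635656  0.36657392 -0.01905281] 0.023872930882218053
```

View pics/c5.png

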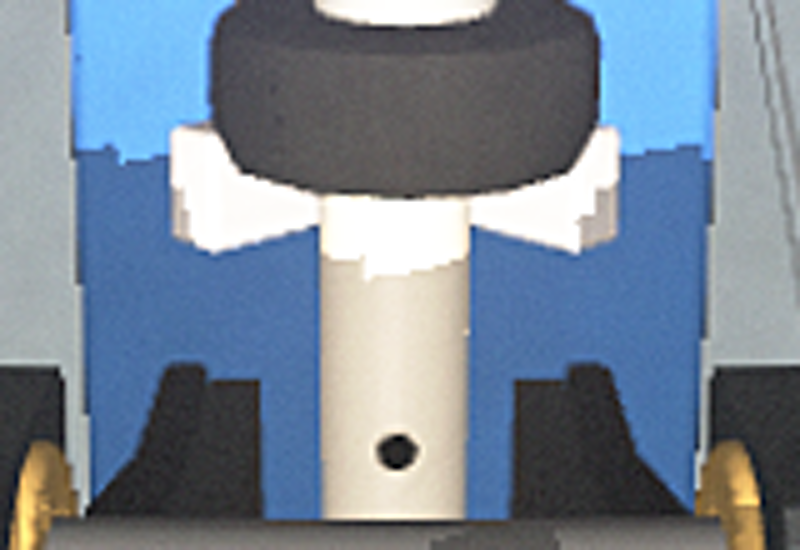

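The crop shows the released post lying straight in the V, its hole at crop (397,452), with the fingers clear on both sides. I'll retreat upward and go above the raised handle with the fingers closed.

Call:
apply_moves(
  deltas=[
    {"slide": [-0.2,0,0],"yaw": 0,"grip": 0.28},
    {"slide": [0,0,-3],"yaw": 0,"grip": 0.28},
    {"slide": [0,0,-5],"yaw": 0,"grip": 0.28},
    {"slide": [0,0,-5],"yaw": 0,"grip": 0},
    {"slide": [0,0,-5],"yaw": 0,"grip": 0},
  ],
)

```text
t: 10.3
position: [0.4639, 0.02, 0.2741]
orientation: [-3.141, -0.0, 1.395]
wrist_force: [1.0, 0.2, 0.4]
gripper_width: 0.0116
finger_force: 0.0
```

Call:
apply_moves(
  deltas=[
    {"slide": [3.5,0,0],"yaw": 0,"grip": 0},
    {"slide": [5,0.05,0],"yaw": 0,"grip": 0},
    {"slide": [5,0,0],"yaw": 0,"grip": 0},
    {"slide": [0,0,0],"yaw": 0,"grip": 0},
  ],
)

```text
t: 10.8
position: [0.488, 0.1573, 0.2729]
orientation: [-3.141, -0.003, 1.402]
wrist_force: [-0.7, -0.1, -0.5]
gripper_width: 0.0006
finger_force: 0.0
```

```bash
python3 - <<'E'
from h import *
im,C=cam('wrist'); s=telemetry.read_state(); im2,C2=cam('top')
p=np.array(s['position']);print(s['t'],p,s['orientation'],s['wrist_force'],s['gripper_width'])
a=np.radians(-100.1); u=np.array([np.cos(a),np.sin(a),0]); v=np.array([-u[1],u[0],0]); b=np.array([.4793,.1033,0])
print('tool jig x,y mm',(p-b)@u*1e3,(p-b)@v*1e3)
for th in (.95,1.05,1.15):
  for r in (40,75,110):
    P=b+u*(-.0297-r/1e3*np.cos(th)+.002*np.sin(th))+[0,0,.05+r/1e3*np.sin(th)+.002*np.cos(th)]; print(th,r,proj(C,P).round(0))
x=im.astype(int); m=(x[:,:,0]>x[:,:,1]+80)&(x[:,:,0]>x[:,:,2]+80)
print([(t[0].tolist(),t[1]) for t in blobs(m,150)])
cv2.imwrite('pics/w6.png',im[:,:,::-1])
E
```

```text
10.85 [0.487998   0.15463511 0.27241319] [-3.14102221e+00 -5.28171534e-04  1.39882261e+00] [-0.61651302  0.53461339 -0.31330097] 0.0001441773114321819
tool jig x,y mm -52.0649132632398 -0.4392651613957261
0.95 40 [320. 238.]
0.95 75 [320. 220.]
0.95 110 [321. 196.]
1.05 40 [320. 243.]
1.05 75 [320. 230.]
1.05 110 [321. 213.]
1.15 40 [320. 248.]
1.15 75 [320. 240.]
1.15 110 [321. 231.]
[([606, 97, 18, 49, 300], ((612.176513671875, 119.79412078857422), (11.884245872497559, 48.9921989440918), 14.03624439239502)), ([614, 167, 26, 24, 223], ((627.6342163085938, 178.40606689453125), (7.946549415588379, 31.704275131225586), 55.00798034667969)), ([306, 202, 27, 54, 1022], ((319.0, 228.5), (53.0, 26.0), 90.0)), ([524, 325, 23, 41, 189], ((537.7427368164062, 346.41351318359375), (10.342209815979004, 45.05913162231445), 23.552265167236328)), ([482, 330, 15, 41, 229], ((488.4820251464844, 349.84112548828125), (13.034590721130371, 40.41774368286133), 3.012787342071533))]
```

View pics/w6.png

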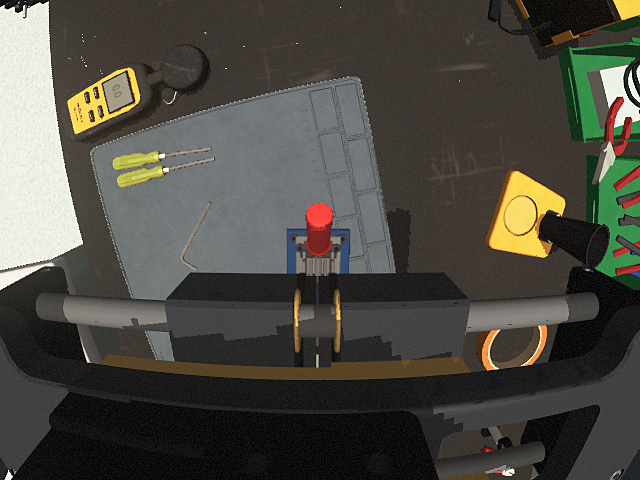

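The red handle is at (319,228), matching a raised angle of about 1.05 and on the fingers' centre line within 1 mm. I'll descend to contact and follow the arc.

Call:
apply_moves(
  deltas=[
    {"slide": [0,0.08,3],"yaw": 0,"grip": 0},
    {"slide": [0,0,2.5],"yaw": 0,"grip": 0},
    {"slide": [0,0,1],"yaw": 0,"grip": 0},
    {"slide": [0,0,0],"yaw": 0,"grip": 0},
  ],
  force=20,
)

```text
t: 11.4
position: [0.4892, 0.1517, 0.2073]
orientation: [-3.141, 0.001, 1.393]
wrist_force: [0.2, -0.1, 0.5]
gripper_width: 0.0005
finger_force: 0.0
```

Call:
apply_moves(
  deltas=[
    {"slide": [0,0,0.5],"yaw": 0,"grip": 0},
    {"slide": [0,0,0.5],"yaw": 0,"grip": 0},
    {"slide": [0.4,0,0.4],"yaw": 0,"grip": 0},
    {"slide": [0.4,0,0.3],"yaw": 0,"grip": 0},
  ],
)

```text
t: 11.9
position: [0.4909, 0.1607, 0.1909]
orientation: [3.141, 0.0, 1.395]
wrist_force: [-0.3, -1.2, 4.8]
gripper_width: 0.0003
finger_force: 2.3
```

Call:
apply_moves(
  deltas=[
    {"slide": [0.5,0,0.3],"yaw": 0,"grip": 0},
    {"slide": [0.45,0,0.3],"yaw": 0,"grip": 0},
    {"slide": [0.4,0,0.35],"yaw": 0,"grip": 0},
    {"slide": [0.4,0,0.4],"yaw": 0,"grip": 0},
    {"slide": [0.4,0,0.4],"yaw": 0,"grip": 0},
  ],
)

```text
t: 12.52
position: [0.4947, 0.1824, 0.173]
orientation: [3.141, -0.001, 1.395]
wrist_force: [0.3, -0.6, 4.1]
gripper_width: 0.0006
finger_force: 1.9
```

Call:
apply_moves(
  deltas=[
    {"slide": [0.35,0,0.4],"yaw": 0,"grip": 0},
    {"slide": [0.3,0,0.4],"yaw": 0,"grip": 0},
    {"slide": [0.3,0,0.4],"yaw": 0,"grip": 0},
  ],
)

```text
t: 12.9
position: [0.4963, 0.1909, 0.161]
orientation: [3.141, 0.001, 1.395]
wrist_force: [0.0, -3.2, 7.6]
gripper_width: 0.0005
finger_force: 4.3
```

Call:
apply_moves(
  deltas=[
    {"slide": [0.25,0,0.4],"yaw": 0,"grip": 0},
    {"slide": [0.2,0,0.4],"yaw": 0,"grip": 0},
    {"slide": [0.2,0,0.4],"yaw": 0,"grip": 0},
  ],
)

```text
t: 13.28
position: [0.4973, 0.1964, 0.1493]
orientation: [3.141, 0.003, 1.394]
wrist_force: [-0.1, -4.7, 10.1]
gripper_width: 0.0003
finger_force: 5.6
```

Call:
apply_moves(
  deltas=[
    {"slide": [0.15,0,0.4],"yaw": 0,"grip": 0},
    {"slide": [0.1,0,0.4],"yaw": 0,"grip": 0},
  ],
)

```text
t: 13.52
position: [0.4978, 0.1989, 0.1411]
orientation: [3.141, 0.003, 1.394]
wrist_force: [-0.2, -3.9, 7.1]
gripper_width: 0.0004
finger_force: 4.3
```

Call:
apply_moves(
  deltas=[
    {"slide": [0.05,0,0.25],"yaw": 0,"grip": 0},
    {"slide": [0.05,0,0.2],"yaw": 0,"grip": 0},
  ],
)

```text
t: 13.78
position: [0.4979, 0.1998, 0.1363]
orientation: [-3.142, 0.003, 1.394]
wrist_force: [0.4, -4.4, 6.0]
gripper_width: 0.0004
finger_force: 3.2
```

Call:
apply_moves(
  deltas=[
    {"slide": [0.05,0,0.2],"yaw": 0,"grip": 0},
    {"slide": [0,0,0],"yaw": 0,"grip": 0},
  ],
)

```text
t: 14.02
position: [0.4978, 0.2006, 0.1341]
orientation: [-3.141, 0.002, 1.394]
wrist_force: [1.4, -1.9, 2.4]
gripper_width: 0.0001
finger_force: 1.5
```

Call:
apply_moves(
  deltas=[
    {"slide": [0,0,0.1],"yaw": 0,"grip": 0},
    {"slide": [0,0,0],"yaw": 0,"grip": 0},
  ],
)

```text
t: 14.28
position: [0.4977, 0.2012, 0.1333]
orientation: [-3.141, 0.001, 1.395]
wrist_force: [0.2, -2.7, 3.3]
gripper_width: 0.001
finger_force: 1.6
```

Call:
apply_moves(
  deltas=[
    {"slide": [0,0,0.1],"yaw": 0,"grip": 0},
    {"slide": [0,0,0],"yaw": 0,"grip": 0},
  ],
)

```text
t: 14.52
position: [0.4978, 0.2015, 0.1324]
orientation: [-3.141, 0.0, 1.395]
wrist_force: [-0.3, -1.6, 4.0]
gripper_width: 0.0006
finger_force: 1.8
```

Call:
apply_moves(
  deltas=[
    {"slide": [0,0,0.1],"yaw": 0,"grip": 0},
    {"slide": [0,0,0],"yaw": 0,"grip": 0},
  ],
)

```text
t: 14.78
position: [0.4978, 0.2016, 0.1314]
orientation: [-3.141, -0.0, 1.395]
wrist_force: [0.4, -1.7, 2.8]
gripper_width: 0.0002
finger_force: 1.7
```

Call:
apply_moves(
  deltas=[
    {"slide": [0,0,0.1],"yaw": 0,"grip": 0},
    {"slide": [0,0,0],"yaw": 0,"grip": 0},
  ],
)

```text
t: 15.02
position: [0.4978, 0.2017, 0.1306]
orientation: [-3.142, -0.0, 1.395]
wrist_force: [-0.1, -1.3, 4.4]
gripper_width: 0.0006
finger_force: 2.4
```

Still moving freely, so I'll keep going in small steps until the stop shows.

Call:
apply_moves(
  deltas=[
    {"slide": [0,0,0.1],"yaw": 0,"grip": 0},
    {"slide": [0,0,0],"yaw": 0,"grip": 0},
  ],
)

```text
t: 15.28
position: [0.4978, 0.2017, 0.1305]
orientation: [3.141, 0.0, 1.395]
wrist_force: [-2.3, -4.3, 11.0]
gripper_width: 0.0005
finger_force: 5.8
```

Call:
apply_moves(
  deltas=[
    {"slide": [0,0,0.1],"yaw": 0,"grip": 0},
    {"slide": [0,0,0],"yaw": 0,"grip": 0},
  ],
)

```text
t: 15.52
position: [0.4978, 0.2018, 0.1303]
orientation: [3.141, 0.001, 1.395]
wrist_force: [-4.8, -4.2, 18.0]
gripper_width: 0.0001
finger_force: 9.3
```

Call:
apply_moves(
  deltas=[
    {"slide": [0,0,0.07],"yaw": 0,"grip": 0},
    {"slide": [0,0,0],"yaw": 0,"grip": 0},
  ],
)

```text
t: 15.78
position: [0.4979, 0.2018, 0.1302]
orientation: [3.14, 0.001, 1.395]
wrist_force: [-5.9, -5.6, 23.2]
gripper_width: 0.0003
finger_force: 11.7
```

The handle is on its stop at z = 0.130, with force rising to 23 N. I'll retreat and check.

Call:
apply_moves(
  deltas=[
    {"slide": [0,0,-0.3],"yaw": 0,"grip": 0},
    {"slide": [0,0,-3],"yaw": 0,"grip": 0},
    {"slide": [0,0,-5],"yaw": 0,"grip": 0},
    {"slide": [-5,0,-5],"yaw": 0,"grip": 0},
    {"slide": [-5,0,0],"yaw": 0,"grip": 0},
  ],
)

```text
t: 16.4
position: [0.4829, 0.1103, 0.258]
orientation: [3.135, -0.005, 1.398]
wrist_force: [-0.2, -0.8, -0.8]
gripper_width: 0.0004
finger_force: 0.0
```

Call:
apply_moves(
  deltas=[
    {"slide": [-5,0,0],"yaw": 0,"grip": 0},
    {"slide": [-5,0,0],"yaw": 0,"grip": 0},
    {"slide": [-5,0,0],"yaw": 0,"grip": 0},
    {"slide": [0,0,0],"yaw": 0,"grip": 0},
    {"slide": [0,0,0],"yaw": 0,"grip": 0},
  ],
)

```text
t: 17.02
position: [0.4553, -0.038, 0.2548]
orientation: [3.141, -0.001, 1.396]
wrist_force: [1.1, 0.6, -0.8]
gripper_width: 0.0004
finger_force: 0.0
```

```bash
python3 - <<'E'
from h import *
im,C=cam('wrist'); s=telemetry.read_state(); im2,C2=cam('scene')
print(s['t'],s['position'],s['wrist_force'])
w=cv2.resize(im[20:280,220:420,::-1],None,fx=2.3,fy=2.3,interpolation=cv2.INTER_CUBIC)
sc=cv2.resize(im2[280:390,180:360,::-1],(330,202),interpolation=cv2.INTER_CUBIC)
o=np.zeros((600,800,3),np.uint8); o[:w.shape[0],:w.shape[1]]=w; o[:202,465:795]=sc; cv2.imwrite('pics/c7.png',o)
a=np.radians(-100.1); u=np.array([np.cos(a),np.sin(a),0]); v=np.array([-u[1],u[0],0]); b=np.array([.4793,.1033,0])
J=lambda x,y,z:((proj(C,b+x*u/1e3+y*v/1e3+[0,0,z/1e3])-[220,20])*2.3).round(0)
for q in [(45,15,44),(42,0,40),(117,0,40),(79.5,0,40),(111,15,44),(-70,0,60),(-140,0,60)]: print(q,J(*q))
E
```

```text
17.075 [ 0.45537277 -0.03743314  0.2549032 ] [-0.12018772 -0.0626821  -0.25889866]
(45, 15, 44) [266. 203.]
(42, 0, 40) [223. 196.]
(117, 0, 40) [223. 403.]
(79.5, 0, 40) [223. 300.]
(111, 15, 44) [265. 388.]
(-70, 0, 60) [ 224. -112.]
(-140, 0, 60) [ 224. -261.]
```

View pics/c7.png

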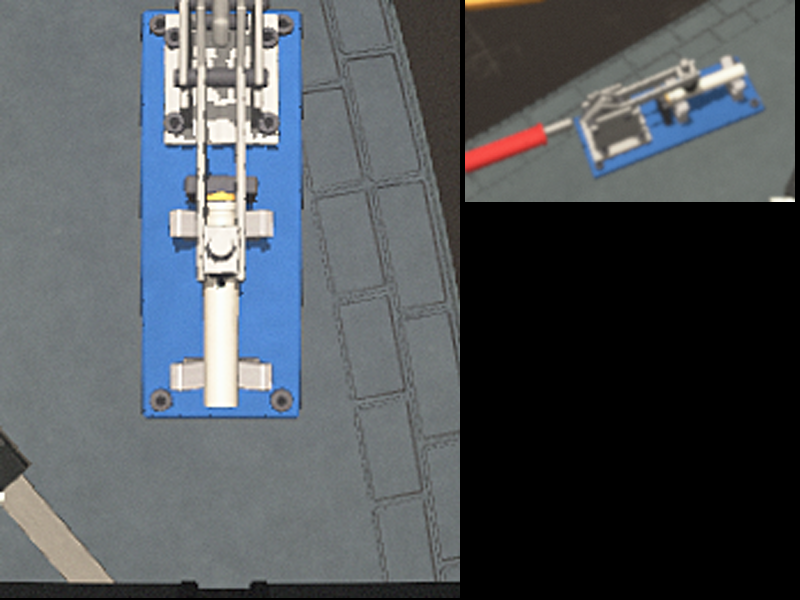

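The clamp arm is down on the post, the handle is level, and the post runs from the brass at crop (222,200) to (222,406), as predicted for home within about 1 mm. I'll take one zoomed look at the stop contact.

```bash
python3 - <<'E'
from h import *
ims=[cam('wrist')[0].astype(float) for _ in range(6)]; im=np.mean(ims,0).astype(np.uint8); s=telemetry.read_state()
M=np.array(optics.calibration('wrist')['mount'])
w=cv2.resize(im[90:205,285:345,::-1],None,fx=5,fy=5,interpolation=cv2.INTER_CUBIC); z=cv2.resize(im[90:130,290:340,::-1],None,fx=10,fy=10,interpolation=cv2.INTER_CUBIC)
o=np.zeros((580,800,3),np.uint8); o[:575,:300]=w; o[:400,300:800]=z; cv2.imwrite('pics/c8.png',o)
_,C=cam('wrist'); a=np.radians(-100.1); u=np.array([np.cos(a),np.sin(a),0]); b=np.array([.4793,.1033,0])
J=lambda x,y,zz:(proj(C,b+x*u/1e3+[0,0,zz/1e3])).round(1)[1]
print([(q,J(*q)) for q in [(42,0,42),(42,0,40.3),(43,0,40.3),(117,0,40.3),(126,0,8),(-42,0,8)]])
print('col',im[168:206:1,300].tolist()[20:]); print('post end',im[190:204,316].tolist())
E
```

```text
[((42, 0, 42), np.float64(104.2)), ((42, 0, 40.3), np.float64(104.4)), ((43, 0, 40.3), np.float64(105.6)), ((117, 0, 40.3), np.float64(194.6)), ((126, 0, 8), np.float64(199.6)), ((-42, 0, 8), np.float64(21.0))]
col [[231, 217, 203], [178, 176, 183], [103, 137, 192], [74, 130, 204], [83, 135, 207], [84, 136, 206], [85, 137, 207], [85, 138, 207], [85, 137, 206], [84, 136, 208], [84, 137, 209], [84, 141, 212], [78, 132, 202], [77, 108, 151], [110, 117, 125], [117, 121, 120], [113, 117, 121], [113, 119, 122]]
post end [[251, 253, 249], [251, 253, 249], [251, 253, 249], [251, 253, 249], [251, 253, 249], [253, 254, 251], [255, 255, 252], [160, 183, 211], [66, 125, 205], [80, 136, 210], [76, 130, 200], [79, 109, 152], [113, 119, 126], [118, 123, 123]]
```

View pics/c8.png

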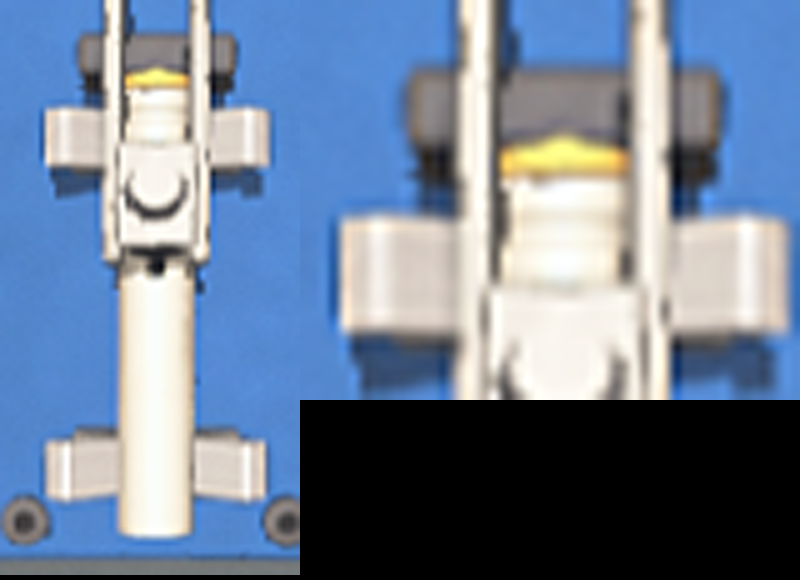

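The zoom shows the post's end butted on the brass at (565,175) with no gap visible, and the pad and arm down on the post. Handing in.

```bash
python3 -c "
from station import order
print(order.finish_job())"
```

```text
the job is handed in; nothing more can be done
None
```

The job is handed in: the post lies in both saddles pressed to the end stop at about 6 N, the clamp handle was pushed to its stop (force rose to 23 N), and the arm is clear of everything; finished at about 17 s, result not reported back.

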